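Pair the green cue button

TASK

Pair the green wireless cue button with the receiver: with a fingertip, gently press the white key on the receiver down and let it come up again, then gently press the green cap down where its puck stands, let it up and draw back. Pick nothing up, and do not press the orange key or the other coloured caps or push any of the things on the table out of place.

Things in the scene. Friction and masses are not known exactly. Their poses are not given: they have to be found in the camera images.
- puck_green: wireless cue button with a green cap: a loose round dark puck 76 mm across and 28 mm high, 0.2 to 0.4 kg, on rubber feet on the table, with a green cap 46 mm across in its middle, its top 40 mm above the table. Origin at the centre of its underside, z up. The one to pair; not to be lifted or shoved.
- green_cap (a joint): how far the green cap is pressed down into its puck, in m: 0 up, 0.008 fully down. A spring returns it; it starts to give at about 2 N and is fully down at 6 N.
- puck_red: wireless cue button with a red cap: a loose round dark puck 76 mm across and 28 mm high, 0.2 to 0.4 kg, on rubber feet on the table, with a red cap 46 mm across in its middle, its top 40 mm above the table. Origin at the centre of its underside, z up. Leave it alone.
- red_cap (a joint): how far the red cap is pressed down into its puck, in m: 0 up, 0.008 fully down. A spring returns it; it starts to give at about 2 N and is fully down at 6 N.
- puck_blue: wireless cue button with a blue cap: a loose round dark puck 76 mm across and 28 mm high, 0.2 to 0.4 kg, on rubber feet on the table, with a blue cap 46 mm across in its middle, its top 40 mm above the table. Origin at the centre of its underside, z up. Leave it alone.
- blue_cap (a joint): how far the blue cap is pressed down into its puck, in m: 0 up, 0.008 fully down. A spring returns it; it starts to give at about 2 N and is fully down at 6 N.
- puck_yellow: wireless cue button with a yellow cap: a loose round dark puck 76 mm across and 28 mm high, 0.2 to 0.4 kg, on rubber feet on the table, with a yellow cap 46 mm across in its middle, its top 40 mm above the table. Origin at the centre of its underside, z up. Leave it alone.
- yellow_cap (a joint): how far the yellow cap is pressed down into its puck, in m: 0 up, 0.008 fully down. A spring returns it; it starts to give at about 2 N and is fully down at 6 N.
- green_top (a point): centre of the top face of the green cap; it goes down with the cap.
- receiver: the receiver: flat aluminium box with a dark band, fixed, 130 (its x) x 250 (its y) x 46 mm high, beyond the row of cue buttons. Two black aerials, 14 mm across, stand on its far edge (x +50, y -110 and +110 mm in its frame) up to 101 mm above the table. A white (pair) and an orange (reset) round key stand on its top. Origin at the centre of its underside, x away from the robot at yaw 0, z up.
- pair_key (a joint): how far the white pair key is pressed down, in m: 0 up, 0.008 fully down. A spring returns it; it starts to give at about 2 N and is fully down at 6 N.
- reset_key (a joint): how far the orange reset key is pressed down, in m: 0 up, 0.008 fully down. A spring returns it; it starts to give at about 2 N and is fully down at 6 N. Leave it alone.
- pair_key_top (a point): centre of the top face of the white pair key, a round key 32 mm across; 58 mm above the table when up, at x -20, y +50 mm in the receiver's frame; it goes down with the key.
- reset_key_top (a point): centre of the top face of the orange reset key, same size and height, at x -20, y -50 mm in the receiver's frame. Leave it alone.
- battery: flat dark grey camera battery lying on the table, 40 (its x) x 70 (its y) x 30 mm high, white label on top; leave it alone. Origin at the centre of its underside.
- lens: black camera lens standing on end, 77 mm across, 85 mm high, glass on top; leave it alone. Origin at the centre of its underside.
- tape: roll of blue tape lying flat, 100 mm outside and 76 mm inside diameter, 48 mm high; leave it alone. Origin at the centre of its underside.
- lamp: small black camera light standing on edge with a pale front, 30 (its x) x 110 (its y) x 62 mm high; leave it alone. Origin at the centre of its underside.
Things that resemble listed ones, but are neither listed nor needed, are in the scene too. What is shaped like the puck_green but turquoise is not meant.

How it is judged:
By the outcome, as a careful person would: the job done as asked, in the order asked, and still so for the second after the job is handed in, with the robot touching nothing.
It also fails if it takes over 45 s, if anything falls off the work surface, if the arm or the gripper's body presses on something with over 40 N, if the wrist force passes 120 N, or if a joint passes its speed limit or range.

ROBOT

A 6-joint arm with a two-finger parallel gripper is mounted at the origin on the work surface. World frame = base frame: x ahead of the robot, y to its left, z up, the work surface at z = 0. Lengths are in m, angles in degrees, forces in N, time in s.
With the tool pointing down it reaches from about 0.4 to 0.825 m from the base axis. Payload 7 kg.
Tool frame: the origin (TCP) lies on the centre line of the jaws, within the pads' length; the fingertips stand 11 mm ahead of it and the grasp point (between the pads) lies 8 mm behind it; z points along the fingers, y is the direction in which the jaws open and shut (so a half turn about z gives the same grasp; the last joint's range is limited). The gripper opens to 88 mm and grips with 3 to 60 N. Pads are 19 mm wide; open, the fingers measure 130 mm over their backs; the gripper's body (78 mm by 193 mm) begins 47 mm behind the grasp point.
Start: joints at [85.319, 20.546, 0.682, 0, -70.136, -16.507], TCP at [0.244, 0.629, 0.238] pointing down, gripper open.
Joint ranges: [-176.03, 176.03], [-82.01, 121.73], [-58.28, 71.71], [-173.87, 95.51], [-174.79, -0.11], [-173.66, 173.66]. Speed limits (degrees/s): [136.94, 136.94, 172.46, 180, 180, 180].

INTERFACE

Orientations are given as [roll, pitch, yaw] about the fixed x, y, z axes, in that order (R = Rz(yaw) Ry(pitch) Rx(roll)).
In Python, from plant import ctrl, cams, order gives the robot as it stands.
- The arm moves only by the tool jog_arm, never from a script. Its argument "motion" is a list of rows, each an object with "offset": the shift along the tool's x, y, z in mm, a list of three; "roll": the turn about the tool's z in rad; "hand": the finger opening in mm, from 0 to 87.6. A call has 1 to 20 rows; each row is the pose to reach, as a shift and turn from the pose commanded when the call began, along the tool's axes at that moment; what a row does not reach only later rows make up. A row lasts 1/12 s, in which the tool goes at most 41.7 mm and 7.16 degrees, less where a joint would pass 70% of its speed; a pose out of reach is approached as far as the arm can. A call with a gripper value outside its range is refused whole. The fingers move at their own pace and stop on an object; the grip force is fixed at half the most. Time passes only in rows, so rows that repeat a pose let the fingers close. It gives the time, the measured TCP pose, the force and the opening at its end, in the units of the state.
- ctrl.get_obs(): the state, without advancing time (a new reading comes with each control period).
- cams.snapshot(name): name is "scene" or "side" or "wrist"; returns a dict with "img" (384x512x3 uint8, red, green, blue), "K" (3x3 intrinsics, pixels), "D" ([k1, k2, p1, p2, k3] as OpenCV has them; the pictures are not rectified), "cam_to_world" (4x4, takes a point from camera to world coordinates); the wrist camera has in their place "T_tool_cam" (4x4, takes a point from camera to tool coordinates, whose origin is the TCP and whose axes are the flange's). Camera axes: x right, y down, z forward; pixel columns grow to the right and rows downward; lengths in m; the calibration is good to about 2 mm. A picture is of the moment at which its call begins: read the wrist's pose just before it. There is no depth.
- order.close_job(): hands the job in, once; it reports no verdict.
The state is a dict: "clock": time; "joint_pos": joint angles; "qvel": joint speeds; "tau": joint torques, N m; "tool_pos": TCP position; "orientation": TCP orientation; "force": force on the tool from outside, world axes, zero at the start; "moment": the same for the moment, N m; "opening": finger opening in m.
Only numpy, scipy, OpenCV 4.12 (cv2) and the standard library are available. Lean on these libraries where they do the work, as an engineer would, in place of code of your own. Each camera call takes 0.05 s, during which the arm holds its last target. There are 200 camera calls.

## Working session

There is one attempt and no reset: what is moved stays moved. The work goes in short steps, Python scripts to look and compute and a tool call to move; the robot and the scene stay as the last step left them, time stands still between calls to the robot, and variables do not carry over. Pictures are saved under pics/ and viewed, about 8 in all and at most 12, crops included, and the job is handed in when it is done.

Besides the shell and the picture viewer there is one more tool, called after "Request:" as name(argument=value, ...) on one line, values as JSON. jog_arm: Moves the arm, as the interface text tells. Its arguments: {"type":"object","properties":{"motion":{"type":"array"}},"required":["motion"]}

```bash
mkdir -p pics
cat > h.py <<'E'
import numpy as np, cv2
from plant import ctrl, cams, order
def snap(n):
    o=ctrl.get_obs(); s=cams.snapshot(n); return o,s
def ray(s,uv,z,T=None):
    T=s["cam_to_world"] if T is None else T
    T=np.array(T)
    p=cv2.undistortPoints(np.array([[uv]],float),np.array(s["K"]),np.array(s["D"]))[0,0]
    d=T[:3,:3]@[p[0],p[1],1]; c=T[:3,3]
    return c+d*(z-c[2])/d[2]
E
python3 - <<'E'
from h import *
ims=[]
for n in("scene","side"):
    o,s=snap(n); np.savez(f"{n}.npz",**{k:np.array(v) for k,v in s.items()}); cv2.imwrite(f"pics/{n}.png",cv2.resize(s["img"][:,:,::-1],(768,576)))
    print(n,np.round(s["cam_to_world"],3).tolist())
o,s=snap("wrist");cv2.imwrite("pics/wrist.png",s["img"][:,:,::-1]);print(np.round(s["T_tool_cam"],3).tolist());print(o)
E
```

```text
scene [[0.002, 0.808, -0.589, 1.104], [1.0, 0.002, 0.005, 0.041], [0.005, -0.589, -0.808, 0.919], [0.0, 0.0, 0.0, 1.0]]
side [[0.898, -0.266, 0.35, 0.099], [-0.439, -0.529, 0.726, -0.802], [-0.008, -0.806, -0.592, 0.773], [0.0, 0.0, 0.0, 1.0]]
[[0.001, -0.952, -0.307, 0.083], [1.0, 0.001, 0.0, 0.001], [0.0, -0.307, 0.952, -0.146], [0.0, 0.0, 0.0, 1.0]]
{'clock': 0.1, 'joint_pos': array([ 8.53191777e+01,  2.05869187e+01,  6.38481696e-01, -1.82831093e-02,
       -7.01371680e+01, -1.65071899e+01]), 'qvel': array([ 0.03583503, -0.05056196,  0.1972026 ,  0.11705363, -0.00534541,
        0.02880216]), 'tau': array([-1.46951788e-03, -5.84164882e+01,  2.93749970e+01,  7.01539859e+00,
        1.01619749e-02, -4.20759534e-05]), 'tool_pos': array([0.24382882, 0.6289542 , 0.2367152 ]), 'orientation': array([ 1.79913039e+02, -7.84592384e-03, -2.11942311e+01]), 'force': array([-0.14227888,  0.29415154, -0.93006882]), 'moment': array([-0.0386    , -0.00076102, -0.00925575]), 'opening': 0.08761924942680484}
```

View pics/scene.png

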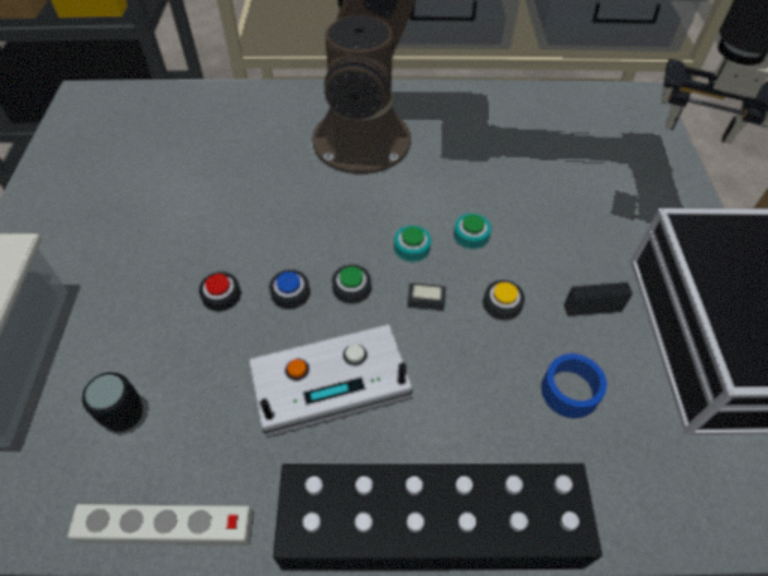

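View pics/side.png

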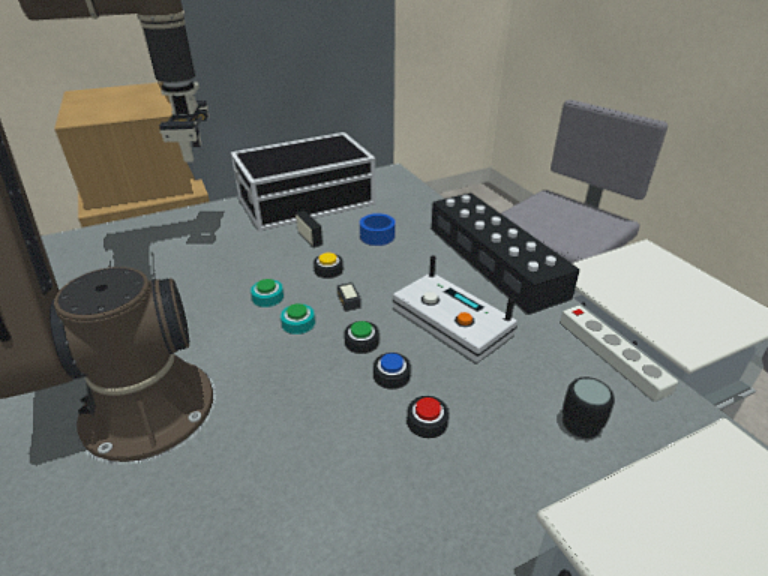

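Scene view (768 px wide): the dark-bodied green puck is at (351,278), with the two turquoise decoys at (412,240) and (473,228). The white key is at (354,353) and the orange key at (297,369). The side view agrees, with green at (361,330), white at (430,298) and orange at (465,320). Next I'll measure them.

Run:
```python
from h import *
def cent(img,seed,kind):
    hsv=cv2.cvtColor(img,cv2.COLOR_RGB2HSV)
    m={'green':cv2.inRange(hsv,(50,120,40),(75,255,255)),'orange':cv2.inRange(hsv,(5,150,100),(18,255,255)),
    'white':cv2.inRange(hsv,(0,0,150),(179,60,255)),'red':cv2.inRange(hsv,(0,150,80),(4,255,255)),'blue':cv2.inRange(hsv,(105,150,80),(125,255,255)),'yellow':cv2.inRange(hsv,(19,150,80),(32,255,255))}[kind]
    n,l,st,c=cv2.connectedComponentsWithStats(m)
    i=min(range(1,n),key=lambda i:np.hypot(*(c[i]-seed))+(99 if st[i,4]<30 else 0))
    return c[i],st[i]
S={n:dict(np.load(n+'.npz')) for n in('scene','side')}
for k,z,a,b in[('green',.04,(351,278),(361,330)),('orange',.058,(297,369),(465,320)),('red',.04,(217,285),(428,409)),('blue',.04,(288,282),(392,364)),('yellow',.04,(506,293),(328,260)),('white',.058,(354,353),(430,298))]:
    for n,sd in(('scene',a),('side',b)):
        s=S[n];sd=np.array(sd)*2/3
        if k=='white':
            print(n,'white seed',ray(s,sd,z).round(4)); x,y=sd.astype(int)
            cv2.imwrite(f'pics/w_{n}.png',cv2.resize(s['img'][y-40:y+40,x-50:x+50,::-1],None,fx=4,fy=4,interpolation=cv2.INTER_CUBIC))
            continue
        c,st=cent(s['img'],sd,k); print(k,n,c.round(1),st,ray(s,c,z).round(4))
a=cv2.imread('pics/w_scene.png');b=cv2.imread('pics/w_side.png');cv2.imwrite('pics/w.png',np.hstack([a,b]))
```

```text
green scene [233.6 183.8] [227 178  14  13 161] [ 0.4358 -0.0105  0.04  ]
green side [240.5 218.9] [234 214  14  11 124] [ 0.4318 -0.0174  0.04  ]
orange scene [197.4 245. ] [191 240  13  11 112] [ 0.6401 -0.0937  0.058 ]
orange side [309.7 212. ] [305 208  10   9  64] [ 0.6321 -0.1037  0.058 ]
red scene [144.6 188.7] [137 182  16  14 157] [ 0.4534 -0.2592  0.04  ]
red side [285.  271.9] [277 265  16  15 196] [ 0.4488 -0.2663  0.04  ]
blue scene [191.5 187.3] [184 181  15  14 169] [ 0.4483 -0.128   0.04  ]
blue side [260.7 241.2] [254 235  15  13 156] [ 0.4437 -0.1344  0.04  ]
yellow scene [336.9 194.5] [330 188  15  14 177] [0.4724 0.2767 0.04  ]
yellow side [218.1 171.9] [212 168  13   8  73] [0.4685 0.2675 0.04  ]
scene white seed [0.6124 0.0013 0.058 ]
side white seed [ 0.6026 -0.0118  0.058 ]
```

View pics/w.png

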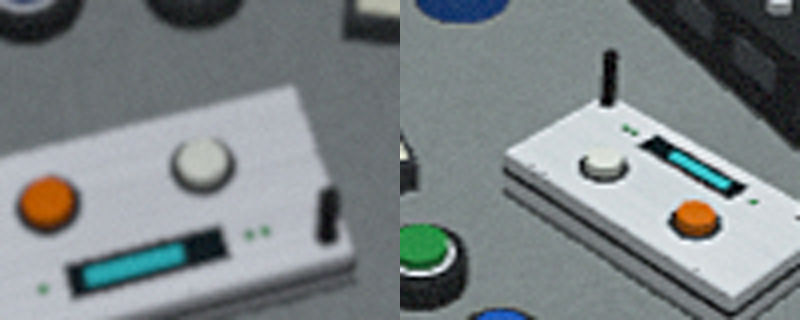

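Request:
jog_arm(motion=[{"offset": [16, 30, 0], "roll": 0, "hand": 0}, {"offset": [33, 60, 0], "roll": 0, "hand": 0}, {"offset": [49, 90, 0], "roll": 0, "hand": 0}, {"offset": [66, 119, 0], "roll": 0, "hand": 0}, {"offset": [82, 149, 0], "roll": 0, "hand": 0}, {"offset": [98, 179, 0], "roll": 0, "hand": 0}, {"offset": [115, 208, 0], "roll": 0, "hand": 0}, {"offset": [131, 238, 0], "roll": 0, "hand": 0}, {"offset": [163, 261, 0], "roll": 0, "hand": 0}, {"offset": [196, 285, 0], "roll": 0, "hand": 0}, {"offset": [228, 308, 0], "roll": 0, "hand": 0}, {"offset": [261, 332, 0], "roll": 0, "hand": 0}, {"offset": [293, 355, 0], "roll": 0, "hand": 0}, {"offset": [326, 379, 0], "roll": 0, "hand": 0}, {"offset": [358, 402, 0], "roll": 0, "hand": 0}, {"offset": [391, 426, 0], "roll": 0, "hand": 0}, {"offset": [423, 449, 0], "roll": 0, "hand": 0}, {"offset": [456, 473, 0], "roll": 0, "hand": 0}, {"offset": [488, 496, 0], "roll": 0, "hand": 0}, {"offset": [488, 496, 0], "roll": 0, "hand": 0}])

```text
clock: 1.82
tool_pos: [0.5219, -0.0144, 0.2368]
orientation: [179.9, 0.0, -21.5]
force: [-0.1, 0.9, 0.3]
opening: 0.0002
```

Request:
jog_arm(motion=[{"offset": [0, 0, 0], "roll": 0, "hand": 0}, {"offset": [0, 0, 0], "roll": 0, "hand": 0}, {"offset": [0, 0, 0], "roll": 0, "hand": 0}, {"offset": [0, 0, 0], "roll": 0, "hand": 0}, {"offset": [0, 0, 0], "roll": 0, "hand": 0}])

```text
clock: 2.23
tool_pos: [0.5194, -0.0084, 0.2379]
orientation: [-180.0, -0.0, -21.1]
force: [0.2, -0.4, 0.0]
opening: 0.0003
```

```bash
cat >> h.py <<'E'
from scipy.spatial.transform import Rotation
def wT(o,s):
    T=np.eye(4);T[:3,:3]=Rotation.from_euler('xyz',o['orientation'],degrees=True).as_matrix();T[:3,3]=o['tool_pos']
    return T@np.array(s['T_tool_cam'])
E
python3 - <<'E'
from h import *
o,s=snap('wrist');T=wT(o,s)
np.savez('wrist1.npz',T=T,**{k:np.array(v) for k,v in s.items()})
cv2.imwrite('pics/wr1.png',cv2.resize(s['img'][:,:,::-1],(768,576)))
print(o['clock'],o['tool_pos'],o['orientation'],o['force'],o['opening'],s['K'],s['D'])
E
```

```text
2.2333 [ 0.51942558 -0.00840863  0.23787119] [-1.79971931e+02 -2.50964544e-02 -2.10729604e+01] [ 0.18559204 -0.35760991  0.0260909 ] 0.0003375109787055291 [[279.7407811    0.         253.75699559]
 [  0.         279.7407811  197.96487424]
 [  0.           0.           1.        ]] [-0.01011314  0.          0.          0.          0.        ]
```

View pics/wr1.png

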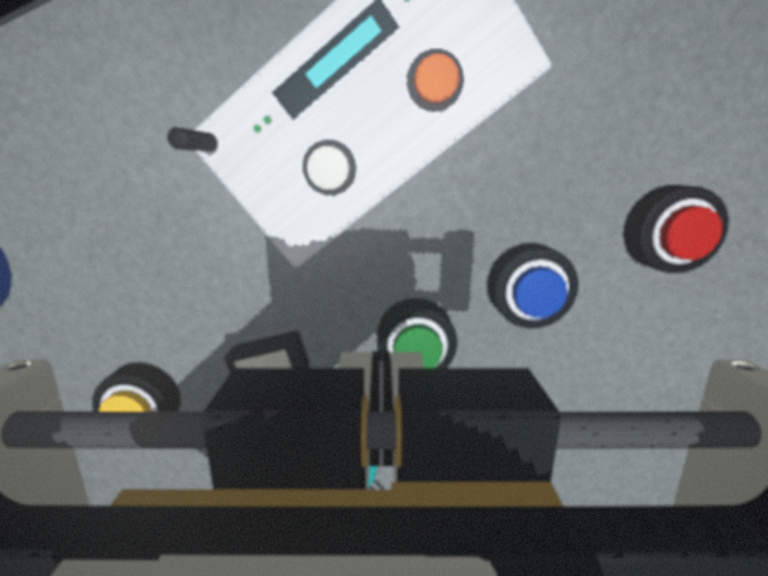

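The wrist view shows the white key at (328,167), the orange key at (437,77), and the green cap partly hidden behind the fingers at about (417,345). I'll convert these to positions.

Run:
```python
from h import *
s=dict(np.load('wrist1.npz'));T=s['T'];img=s['img'];hsv=cv2.cvtColor(img,cv2.COLOR_RGB2HSV)
def comp(m,seed):
    n,l,st,c=cv2.connectedComponentsWithStats(m);i=min(range(1,n),key=lambda i:np.hypot(*(c[i]-seed))+(99 if st[i,4]<100 else 0));return c[i],st[i],l==i
for k,lo,hi,sd,z in[('orange',(3,100,100),(20,255,255),(291,51),.058),('blue',(105,120,80),(125,255,255),(360,195),.04),('green',(50,80,40),(85,255,255),(278,229),.04)]:
    c,st,m=comp(cv2.inRange(hsv,lo,hi),np.array(sd)); print(k,c,st,ray(s,c,z,T).round(4))
    if k=='green':
        cnt=max(cv2.findContours(m.astype(np.uint8),0,1)[0],key=len)[:,0]
        P=np.array([ray(s,p,z,T)[:2] for p in cnt if p[1]<234 ]); A=np.c_[2*P,np.ones(len(P))];x=np.linalg.lstsq(A,(P**2).sum(1),rcond=None)[0];print('circ',x[:2],np.sqrt(x[2]+x[:2]@x[:2]))
roi=np.zeros(img.shape[:2],np.uint8);cv2.circle(roi,(219,111),15,255,-1)
g=cv2.cvtColor(img,cv2.COLOR_RGB2GRAY);m=cv2.bitwise_and(cv2.inRange(g,150,255),roi)
c,st,_=comp(m,np.array((219,111)));print('white',c,st,ray(s,c,.058,T).round(4))
```

```text
orange [290.78648649  51.55810811] [277  36  29  32 740] [ 0.6352 -0.0951  0.058 ]
blue [360.06331878 194.92467249] [343 179  35  33 916] [ 0.4476 -0.1282  0.04  ]
green [280.         229.38461538] [263 217  32  30 585] [ 0.4389 -0.0157  0.04  ]
circ [ 0.4371528  -0.01244385] 0.0206170592811636
white [218.21785174 111.19062027] [204  97  29  29 661] [ 6.074e-01 -3.000e-04  5.800e-02]
```

Request:
jog_arm(motion=[{"offset": [27, -13, 0], "roll": 0, "hand": 0}, {"offset": [53, -26, 0], "roll": 0, "hand": 0}, {"offset": [79, -39, 0], "roll": 0, "hand": 0}, {"offset": [79, -39, 30], "roll": 0, "hand": 0}, {"offset": [79, -39, 60], "roll": 0, "hand": 0}, {"offset": [79, -39, 90], "roll": 0, "hand": 0}, {"offset": [79, -39, 115], "roll": 0, "hand": 0}, {"offset": [79, -39, 135], "roll": 0, "hand": 0}, {"offset": [79, -39, 150], "roll": 0, "hand": 0}, {"offset": [79, -39, 158], "roll": 0, "hand": 0}, {"offset": [79, -39, 158], "roll": 0, "hand": 0}, {"offset": [79, -39, 158], "roll": 0, "hand": 0}, {"offset": [79, -39, 158], "roll": 0, "hand": 0}, {"offset": [79, -39, 158], "roll": 0, "hand": 0}])

```text
clock: 3.45
tool_pos: [0.6083, -0.0013, 0.081]
orientation: [-179.9, -0.1, -21.2]
force: [0.3, -0.9, 0.4]
opening: 0.0002
```

Run:
```python
from h import *
o,s=snap('wrist');cv2.imwrite('pics/wr2.png',cv2.resize(s['img'][:,:,::-1],(768,576)))
print(o['clock'],o['tool_pos'],o['orientation'],o['force'])
```

```text
3.45 [ 0.60832368 -0.00133631  0.08098216] [-1.79923666e+02 -1.10936681e-01 -2.11631252e+01] [ 0.34503452 -0.91241591  0.43286423]
```

View pics/wr2.png

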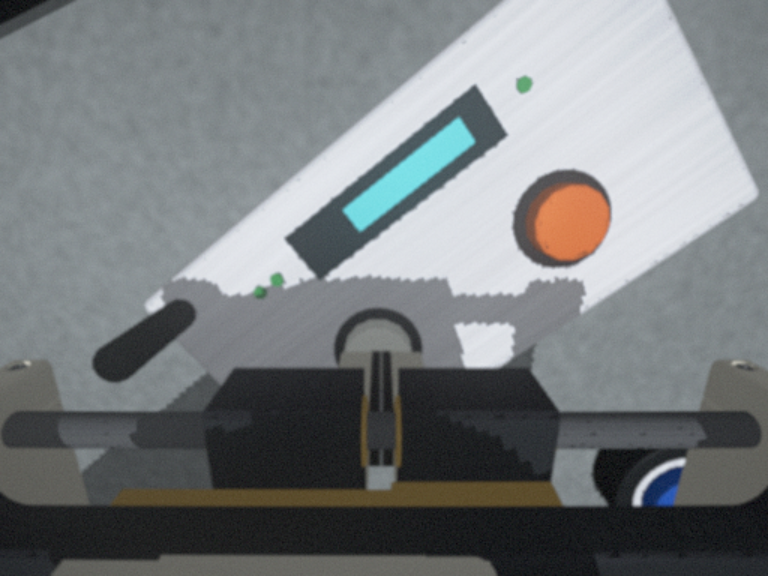

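The fingertips are over the white key at (378,350). I'll go down slowly and watch the force.

Request:
jog_arm(motion=[{"offset": [0, 0, 4], "roll": 0, "hand": 0}, {"offset": [0, 0, 8], "roll": 0, "hand": 0}, {"offset": [0, 0, 10], "roll": 0, "hand": 0}, {"offset": [0, 0, 12], "roll": 0, "hand": 0}, {"offset": [0, 0, 13], "roll": 0, "hand": 0}, {"offset": [0, 0, 14], "roll": 0, "hand": 0}, {"offset": [0, 0, 15], "roll": 0, "hand": 0}, {"offset": [0, 0, 15], "roll": 0, "hand": 0}, {"offset": [0, 0, 15], "roll": 0, "hand": 0}, {"offset": [0, 0, 15], "roll": 0, "hand": 0}])

```text
clock: 4.33
tool_pos: [0.6073, -0.0017, 0.0647]
orientation: [180.0, 0.0, -21.2]
force: [-2.0, 0.6, 4.6]
opening: 0.0004
```

Request:
jog_arm(motion=[{"offset": [0, 0, 1], "roll": 0, "hand": 0}, {"offset": [0, 0, 2], "roll": 0, "hand": 0}, {"offset": [0, 0, 3], "roll": 0, "hand": 0}, {"offset": [0, 0, 3], "roll": 0, "hand": 0}, {"offset": [0, 0, 3], "roll": 0, "hand": 0}, {"offset": [0, 0, 3], "roll": 0, "hand": 0}])

```text
clock: 4.83
tool_pos: [0.6074, -0.0018, 0.0616]
orientation: [180.0, 0.0, -21.2]
force: [-3.1, 0.1, 6.1]
opening: 0.0003
```

Request:
jog_arm(motion=[{"offset": [0, 0, 0.5], "roll": 0, "hand": 0}, {"offset": [0, 0, 1], "roll": 0, "hand": 0}, {"offset": [0, 0, 1], "roll": 0, "hand": 0}, {"offset": [0, 0, 1], "roll": 0, "hand": 0}, {"offset": [0, 0, 1], "roll": 0, "hand": 0}])

```text
clock: 5.25
tool_pos: [0.6074, -0.0018, 0.0613]
orientation: [180.0, -0.0, -21.2]
force: [-4.4, 0.9, 11.1]
opening: 0.0003
```

The key has bottomed out. I'll lift and go over to the green cap.

Request:
jog_arm(motion=[{"offset": [0, 0, -3], "roll": 0, "hand": 0}, {"offset": [0, 0, -6], "roll": 0, "hand": 0}, {"offset": [0, 0, -10], "roll": 0, "hand": 0}, {"offset": [0, 0, -20], "roll": 0, "hand": 0}, {"offset": [0, 0, -40], "roll": 0, "hand": 0}, {"offset": [0, 0, -70], "roll": 0, "hand": 0}, {"offset": [0, 0, -100], "roll": 0, "hand": 0}, {"offset": [-30, 14, -110], "roll": 0, "hand": 0}, {"offset": [-60, 28, -110], "roll": 0, "hand": 0}, {"offset": [-90, 42, -110], "roll": 0, "hand": 0}, {"offset": [-120, 56, -110], "roll": 0, "hand": 0}, {"offset": [-145, 66, -110], "roll": 0, "hand": 0}, {"offset": [-156, 71, -110], "roll": 0, "hand": 0}, {"offset": [-156, 71, -90], "roll": 0, "hand": 0}, {"offset": [-156, 71, -65], "roll": 0, "hand": 0}, {"offset": [-156, 71, -40], "roll": 0, "hand": 0}, {"offset": [-156, 71, -20], "roll": 0, "hand": 0}, {"offset": [-156, 71, -10], "roll": 0, "hand": 0}, {"offset": [-156, 71, -10], "roll": 0, "hand": 0}, {"offset": [-156, 71, -10], "roll": 0, "hand": 0}])

```text
clock: 6.92
tool_pos: [0.4368, -0.0114, 0.0707]
orientation: [180.0, 0.0, -21.2]
force: [-0.1, -0.1, 0.4]
opening: 0.0004
```

Run:
```python
from h import *
o,s=snap('wrist');cv2.imwrite('pics/wr3.png',cv2.resize(s['img'][:,:,::-1],(768,576)))
print(o['clock'],o['tool_pos'],o['orientation'],o['force'])
```

```text
6.9167 [ 0.4367918  -0.0114271   0.07067771] [ 1.79965327e+02  1.42031076e-02 -2.11699935e+01] [-0.14418999 -0.08362048  0.41869007]
```

View pics/wr3.png

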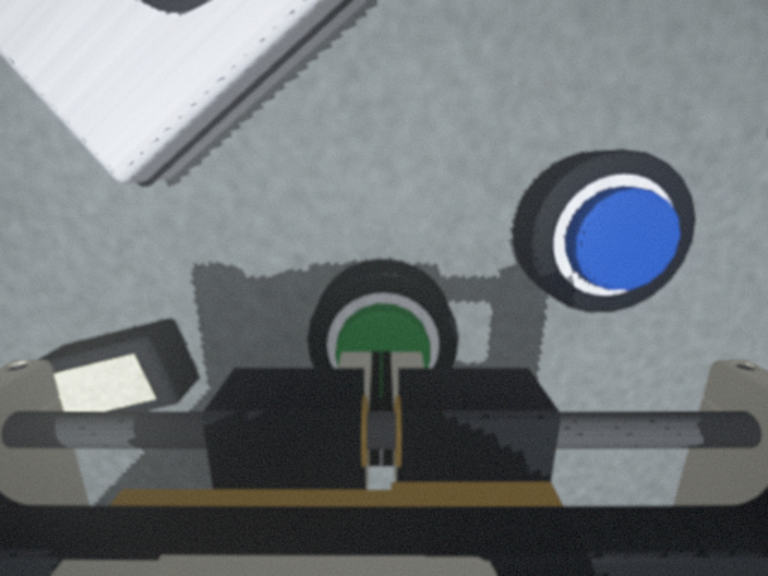

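The dark puck's green cap is centred under the fingertips at (383,345), and the blue puck and battery are clear of them. Time to press.

Request:
jog_arm(motion=[{"offset": [0, 0, 6], "roll": 0, "hand": 0}, {"offset": [0, 0, 12], "roll": 0, "hand": 0}, {"offset": [0, 0, 16], "roll": 0, "hand": 0}, {"offset": [0, 0, 18], "roll": 0, "hand": 0}, {"offset": [0, 0, 20], "roll": 0, "hand": 0}, {"offset": [0, 0, 21], "roll": 0, "hand": 0}, {"offset": [0, 0, 22], "roll": 0, "hand": 0}, {"offset": [0, 0, 23], "roll": 0, "hand": 0}, {"offset": [0, 0, 24], "roll": 0, "hand": 0}, {"offset": [0, 0, 25], "roll": 0, "hand": 0}, {"offset": [0, 0, 26], "roll": 0, "hand": 0}, {"offset": [0, 0, 26], "roll": 0, "hand": 0}, {"offset": [0, 0, 26], "roll": 0, "hand": 0}, {"offset": [0, 0, 26], "roll": 0, "hand": 0}])

```text
clock: 8.13
tool_pos: [0.4363, -0.0116, 0.0446]
orientation: [180.0, 0.0, -21.2]
force: [-2.3, 0.6, 5.2]
opening: 0.0004
```

Request:
jog_arm(motion=[{"offset": [0, 0, 0.5], "roll": 0, "hand": 0}, {"offset": [0, 0, 1], "roll": 0, "hand": 0}, {"offset": [0, 0, 1], "roll": 0, "hand": 0}, {"offset": [0, 0, 1], "roll": 0, "hand": 0}, {"offset": [0, 0, 1], "roll": 0, "hand": 0}])

```text
clock: 8.55
tool_pos: [0.4363, -0.0116, 0.0436]
orientation: [180.0, 0.0, -21.2]
force: [-2.9, -0.1, 5.5]
opening: 0.0003
```

Request:
jog_arm(motion=[{"offset": [0, 0, 0.5], "roll": 0, "hand": 0}, {"offset": [0, 0, 1], "roll": 0, "hand": 0}, {"offset": [0, 0, 1], "roll": 0, "hand": 0}, {"offset": [0, 0, 1], "roll": 0, "hand": 0}, {"offset": [0, 0, 1], "roll": 0, "hand": 0}])

```text
clock: 8.97
tool_pos: [0.4363, -0.0116, 0.0432]
orientation: [180.0, -0.0, -21.2]
force: [-5.0, -1.3, 12.3]
opening: 0.0001
```

Request:
jog_arm(motion=[{"offset": [0, 0, -2], "roll": 0, "hand": 0}, {"offset": [0, 0, -4], "roll": 0, "hand": 0}, {"offset": [0, 0, -7], "roll": 0, "hand": 0}, {"offset": [0, 0, -12], "roll": 0, "hand": 0}, {"offset": [0, 0, -25], "roll": 0, "hand": 0}, {"offset": [0, 0, -45], "roll": 0, "hand": 0}, {"offset": [0, 0, -70], "roll": 0, "hand": 0}, {"offset": [0, 0, -100], "roll": 0, "hand": 0}, {"offset": [0, 0, -130], "roll": 0, "hand": 0}, {"offset": [0, 0, -160], "roll": 0, "hand": 0}, {"offset": [0, 0, -180], "roll": 0, "hand": 0}, {"offset": [0, 0, -190], "roll": 0, "hand": 0}, {"offset": [0, 0, -190], "roll": 0, "hand": 0}, {"offset": [0, 0, -190], "roll": 0, "hand": 0}, {"offset": [0, 0, -190], "roll": 0, "hand": 0}, {"offset": [0, 0, -190], "roll": 0, "hand": 0}])

```text
clock: 10.3
tool_pos: [0.4357, -0.0117, 0.2312]
orientation: [179.9, 0.1, -21.2]
force: [0.7, 0.5, 0.3]
opening: 0.0005
```

Run:
```python
from h import *
o,s=snap('side');a=np.load('side.npz')['img'];print(o['clock'],o['tool_pos'],o['force'],np.abs(o['qvel']).max())
cv2.imwrite('pics/end.png',np.vstack([a,s['img']])[:,:,::-1][:, :] if 0 else cv2.resize(s['img'][:,:,::-1],(768,576)))
d=np.abs(a.astype(int)-s['img']).max(2)
for n,(x,y) in dict(green=(361,330),white=(430,298),orange=(465,320),blue=(392,370),red=(428,415),battery=(348,295),yellow=(328,264),turq=(298,318)).items():
    x,y=int(x/1.5),int(y/1.5);w=d[y-14:y+14,x-14:x+14];print(n,w.mean().round(1),w.max())
```

```text
10.3 [ 0.43568537 -0.01168762  0.23119652] [0.69315632 0.53943627 0.34677486] 0.2925150082157671
green 34.0 116
white 5.9 15
orange 6.1 23
blue 7.8 67
red 7.1 25
battery 11.6 73
yellow 7.6 81
turq 31.4 101
```

View pics/end.png

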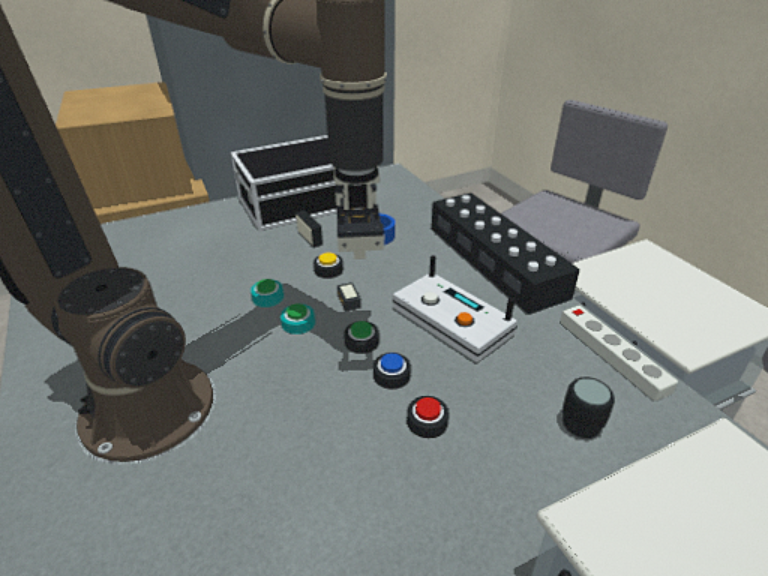

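The last side view shows everything where it was: the green puck at (361,333), the white key up at (430,298), and the gripper well clear. The differences around the green puck and the turquoise decoys are mostly the arm's shadow. I'm handing the job in.

```bash
python3 -c "
from plant import order
print(order.close_job())"
```

```text
the job is handed in; nothing more can be done
None
```

I pressed the white pair key fully down and let it up, then did the same with the green cap on the dark puck, and drew back about 19 cm. The job was handed in at about 10.3 s.

- **White key:** it reached its stop with the closed fingertips at about 11 N, near 7.7 mm of travel.
- **Green cap:** it reached its stop at about 12 N, near 7.8 mm of travel. Both forces are a little above the 6 N that puts a key fully down, and far below the limits.
- **Last checks:** the force on the tool was back near zero, and the arm was at rest. The final side view shows nothing visibly out of place and the white key up.
- **What disagreed or is less certain:** the scene and side cameras differed by up to about 13 mm on positions, so I used the wrist camera to aim. The final image comparison differed strongly around the green puck and the turquoise decoys. I put that down to the arm's shadow, as the puck was still at about the same pixels. That the green cap came back up rests on that shadowed view and the force reading.

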